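# Clamp the ukulele neck and hold its headplate flush while the glue takes

### The arm

A 6-joint arm with a two-finger parallel gripper is mounted at the origin on a cart in front of the work surface, level with it; the furniture and walls round the work are solid. World frame = base frame: x ahead of the robot, y to its left, z up, the work surface at z = 0. Lengths are in m, angles in rad, forces in N, time in s.
With the tool pointing down it reaches from about 0.375 to 0.925 m from the base axis. Payload 5.7 kg.
Tool frame: the origin (TCP) lies midway between the tips of the shut fingers; the grasp point (between the pads) lies 19 mm behind it; z points along the fingers, y is the line along which they close (so a half turn about z gives the same grasp; the last joint's range is limited). The gripper opens to 88 mm and grips with 3 to 60 N. Pads are 20 mm wide; open, the fingers measure 115 mm over their backs; the gripper's body (75 mm by 178 mm) begins 61 mm behind the grasp point.
Start: joints at [-1.366, 0.359, 1.51, -0, 1.272, -0.115], TCP at [0.189, -0.57, 0.223] pointing down, gripper open.
Joint ranges: [-2.97, 2.97], [-1.01, 2.36], [0.21, 2.38], [-0.96, 4.11], [0.2, 2.71], [-2.98, 2.98]. Speed limits (rad/s): [2.39, 2.39, 3.14, 3.14, 3.14, 3.14].

### API

Orientations are given as a unit quaternion [x, y, z, w].
In Python, from bench import move_ptp, servo_line, goto_joints, move_gripper, sleep, inverse_kinematics, capture, PlanningError, close_job, spot_in, silhouettes, current_clock, current_joint_pos, current_qvel, current_joint_torque, current_position, current_orientation, current_force, current_torque, current_finger_gap, current_grip_force gives the robot as it stands. Calls block until the motion is done:
- move_ptp(position, orientation): joint-space move of the TCP to a pose.
- servo_line(position, orientation=None, rate=0.15, contact_N=None): straight line of the TCP; orientation=None keeps the orientation; rate is the mean speed in m/s. With contact_N (N) it stops when the force on the tool has changed by that much, and returns True; else False.
- goto_joints(angles): joint-space move.
- move_gripper(opening): finger opening in m; the grip force is fixed at half the most; returns when the fingers have stopped.
- sleep(seconds).
- inverse_kinematics(position, orientation): joint angles nearest the present ones, or None.
- capture(name): name is "scene" or "top"; returns a dict with "image" (420x560x3 uint8, blue, green, red), "range_z" (420x560 float32, m along the optical axis (not along the pixel's ray), 0 where there is no reading), "intrinsics" (3x3 intrinsics, pixels), "k1" (the pictures are not rectified: a ray, as slopes to the right and down, at radius r is drawn at 1 + k1 r^2 times it, then the intrinsics apply), "R" (3x3) and "t" (3): a world point X has camera coordinates R X + t. Camera axes: x right, y down, z forward; pixel columns grow to the right and rows downward; lengths in m; the calibration is good to about 2 mm. A picture is of the moment at which its call begins.
A pose or a line that the arm cannot do raises PlanningError and nothing moves.
- close_job(): hands the job in; it is judged then, once.
Trained networks look in the newest picture that a camera, given by its name, has taken for a name from the list of things; names that differ only in an ending like _2 or _b are one class to them, and where a whole thing is asked for, a point or a joint stands for the part that bears it (a point fixed in the world has none). Each returns a list of dicts, best first, with "conf" (0 to 1); they miss things now and then, are a little off and sometimes report something else, mostly with a low value. They report only what shows in the picture. A call takes as long as a camera call.
- spot_in(camera, query): "xy" ([column, row] in pixels, amid what is visible of it).
- silhouettes(camera, query): "region" (420x560 bool, what is visible of it) and "xy" ([column, row] in pixels, amid what is visible of it).
Readings, each from a call of its own:
- current_clock(): time.
- current_joint_pos(): joint angles.
- current_qvel(): joint speeds.
- current_joint_torque(): joint torques, N m.
- current_position(): TCP position.
- current_orientation(): TCP orientation.
- current_force(): force on the tool from outside, world axes, zero at the start.
- current_torque(): the same for the moment, N m.
- current_finger_gap(): finger opening in m.
- current_grip_force(): force on a finger pad.
Only numpy, scipy, OpenCV 4.12 (cv2) and the standard library are available. Lean on these libraries where they do the work, as an engineer would, in place of code of your own. Each camera call takes 0.05 s, during which the arm holds its last target. There are 200 camera calls.

### The job

Wind the clamp's handwheel clockwise until its rubber foot sits snugly on the fretboard, so that the ukulele neck cannot tip. Then pick up the gluing block with the dark headplate under it, tilt it to the slope of the headstock, and press the headplate flush, centred and square, firmly but gently on the headstock face. Finish while still holding the block pressed there, and leave the things round about where they are.

Things in the scene. Friction and masses are not known exactly. Their poses are not given: they have to be found in the camera images.
- cradle: Neck cradle, fixed to the desk: plywood board 124 x 250 x 18 mm, origin at the centre of its underside, y along the neck (headstock at the -y end and overhanging it), z up. An aluminium bridge 122 mm long (across, top at z = 120 mm) stands over the neck at y = -15 mm and carries the clamp screw.
- wheel_hub (a point): Centre of the clamp's handwheel (dark steel, level, 82 mm over the rim, rim bar 10 mm thick, upright axis) at mid-rim height, about 145 mm above the desk. Wheel, screw and foot go down together, 10 mm for each full clockwise turn (seen from above).
- crank_knob (a point): Grip point of the black crank knob that stands on the wheel's rim: 19 mm across, 31 mm tall, upright, spins freely on its pin, 36 mm from the wheel's axis. The point is on its axis, 18 mm above its foot, 13 mm below its top.
- clamp_wheel (a joint): Angle of the handwheel, rad, grows clockwise from above as the clamp goes down (0 = fully up). It stays where it is left; turning it takes about 4 N at the crank knob.
- clamp_foot: The clamp's round black rubber foot, 28 mm across, under the bridge; origin at the centre of its underside. The foot is sprung: after it touches it yields up to 4 mm, 10 N per mm, then is solid. Winding 1 rad past first touch gives about 16 N, a snug clamp.
- neck_pad (a point): Point on the fretboard's top under the clamp foot; moves with the neck, y along the neck, z up from the fretboard.
- neck: Loose ukulele neck (about 0.3 kg) resting face up in the cradle, 38 mm wide, brown with a dark fretboard. Unless clamped it tips over the saddle when its headstock is pressed. Origin 20 mm straight above the cradle's origin.
- headstock_face (a point): Where the centre of the headplate's underside belongs, on the pale headstock's upper face (rigid, 54 x 120 mm, 14 mm thick), 62 mm from its upper end. z is square to the face, y runs up the slope to the fretboard. The face slopes down away from the fretboard by 9 to 17 degrees, different on every neck. The fretboard ends 6 mm before the face and stands 5 mm above it.
- caul: Gluing block, loose, about 0.16 kg: a pale wooden block 46 (x) x 106 (y) x 38 mm high with a cork layer, and under it the dark headplate 54 x 112 x 4 mm, fixed to the block. Origin at the centre of the headplate's underside, z up through the block. Grip the pale block across its 46 mm. Either end may go uphill.
- tape_roll: Bystander: roll of pale tape lying flat, 84 mm across, 19 mm high, origin under its centre.
- capo_1: Bystander: grey metal guitar capo, 42 x 90 x 14 mm, origin under its centre.
- tin: Bystander: closed brown tin, 60 x 87 x 21 mm, origin under its centre.

How it is judged:
On the way, in this order (a step that is already met when the one before it is completed fails the run):
1. the clamp foot is wound down snugly on the fretboard (over 8 N) (contact force between clamp_foot and neck above 8 N), for 0.2 s.
2. the gluing block is picked up (height (world z) of caul above 0.03 m and contact force between the fingers and caul above 2 N), for 0.2 s.
At the end, for the whole second after the job is handed in: Clamp foot on the fretboard with over 8 N; neck within 6 mm and 0.04 rad of its place; fingers still hold the block at rest and press the headplate on the headstock with over 5 N, flush (0.045 rad, gap under 2 mm), square (0.09 rad), centred (6 mm across, 8 mm down, 6 mm up the slope) (contact force between clamp_foot and neck above 8 N and contact force between caul and neck above 5 N and contact force between the fingers and caul above 2 N and angle between the z axis of caul and the z axis of headstock_face, either way round below 0.045 rad and angle between the y axis of caul and the y axis of headstock_face, either way round below 0.09 rad and x of caul in the frame of headstock_face between -0.006 and 0.006 m and y of caul in the frame of headstock_face between -0.008 and 0.006 m and z of caul in the frame of headstock_face between -0.003 and 0.002 m and distance of neck from where it was at the start of the episode below 0.006 m and angle between neck's own z axis and vertical below 0.04 rad and linear speed of caul below 0.02 m/s); the arm keeps its last pose, push and grip.
It fails at once if the headplate is pressed on the neck with over 60 N (contact force between caul and neck above 60 N).
It fails at once if the neck is tipped or dragged out of its cradle (distance of neck from where it was at the start of the episode above 0.02 m or angle between neck's own z axis and vertical above 0.12 rad).
It fails at once if the tape, capo or tin is shoved by over 2 cm (distance of any of tape_roll, capo_1, tin from where it was at the start of the episode above 0.02 m).
It also fails if it takes over 59 s, if anything falls off the work surface, if the arm or the gripper's body presses on something with over 40 N, if the wrist force passes 120 N, or if a joint passes its speed limit or range.

## Working session

There is one attempt and no reset: what is moved stays moved. The work goes in short steps, each a Python script; the robot and the scene stay as the last script left them, time stands still between calls to the robot, and variables do not carry over. Pictures are saved under pics/ and viewed, at most 10 in all, crops included, and the job is handed in when it is done.

```bash
mkdir -p pics; ls; cat > h.py <<'E'
import numpy as np, cv2
from bench import *
from scipy.spatial.transform import Rotation as Ro
def cloud(c):
    K=c["intrinsics"];h,w=c["range_z"].shape
    u,v=np.meshgrid(np.arange(w),np.arange(h))
    xd=(u-K[0,2])/K[0,0];yd=(v-K[1,2])/K[1,1]
    x,y=xd.copy(),yd.copy()
    for _ in range(8):
        f=1+c["k1"]*(x*x+y*y);x=xd/f;y=yd/f
    z=c["range_z"];P=np.stack([x*z,y*z,z],-1)
    return (P-c["t"])@c["R"]
E
cat > a.py <<'E'
from h import *
ims=[]
for n in ["scene","top"]:
    c=capture(n);P=cloud(c);cv2.imwrite(f"pics/{n}0.png",c["image"]);np.savez(f"{n}0.npz",P=P,**c)
    print(n,"cam",-c["R"].T@c["t"],c["k1"])
    for q in ["cradle","wheel_hub","crank_knob","clamp_foot","neck","headstock_face","caul","tape_roll","capo_1","tin"]:
        for d in silhouettes(n,q)[:2]:
            m=d["region"]&(c["range_z"]>0)
            if m.sum()<5: continue
            p=P[m];print(q,round(d["conf"],2),np.round(d["xy"]),m.sum(),"med",np.median(p,0).round(3),"lo",np.percentile(p,3,0).round(3),"hi",np.percentile(p,97,0).round(3))
            np.save(f"m_{n}_{q}_{0 if d['conf']>.5 else 1}.npy",d["region"])
print(current_clock())
E
python3 a.py
```

```text
pics
scene cam [-0.12629872  1.07581901  0.8333124 ] -0.14464984917265525
cradle 0.82 [250. 250.] 2894 med [0.524 0.197 0.021] lo [0.487 0.072 0.001] hi [0.628 0.321 0.157]
wheel_hub 0.58 [250. 212.] 351 med [0.544 0.186 0.153] lo [0.506 0.005 0.008] hi [0.709 0.222 0.183]
crank_knob 0.46 [263. 209.] 69 med [0.509 0.183 0.174] lo [0.503 0.17  0.157] hi [0.517 0.187 0.187]
clamp_foot 0.59 [250. 232.] 37 med [0.543 0.189 0.088] lo [0.536 0.181 0.081] hi [0.558 0.199 0.095]
neck 0.83 [254. 238.] 879 med [0.538 0.186 0.061] lo [ 0.52  -0.016  0.035] hi [0.568 0.276 0.072]
neck 0.59 [349. 201.] 377 med [ 0.433 -0.212  0.036] lo [ 0.408 -0.29   0.003] hi [ 0.465 -0.185  0.042]
headstock_face 0.73 [281. 220.] 290 med [0.537 0.033 0.05 ] lo [ 0.519 -0.026  0.033] hi [0.571 0.085 0.065]
caul 0.66 [349. 202.] 388 med [ 0.433 -0.212  0.036] lo [ 0.408 -0.291  0.001] hi [ 0.467 -0.184  0.042]
tape_roll 0.82 [297. 188.] 260 med [ 0.641 -0.219  0.017] lo [ 0.602 -0.258  0.001] hi [ 0.673 -0.182  0.022]
tape_roll 0.59 [281. 223.] 296 med [0.538 0.03  0.05 ] lo [ 0.519 -0.029  0.028] hi [0.572 0.085
[... 604 characters left out ...]
] 52 med [0.512 0.177 0.184] lo [0.505 0.169 0.176] hi [0.52  0.184 0.187]
neck 0.73 [262. 218.] 1696 med [0.546 0.08  0.061] lo [ 0.522 -0.026  0.035] hi [0.57  0.267 0.074]
headstock_face 0.8 [285. 214.] 906 med [0.546 0.026 0.049] lo [ 0.521 -0.031  0.033] hi [0.573 0.082 0.065]
caul 0.96 [389. 231.] 817 med [ 0.438 -0.238  0.037] lo [ 0.41  -0.291  0.002] hi [ 0.467 -0.19   0.043]
tape_roll 0.73 [359. 168.] 512 med [ 0.639 -0.225  0.018] lo [ 0.603 -0.261  0.003] hi [ 0.679 -0.187  0.024]
capo_1 0.85 [305. 269.] 314 med [ 0.389 -0.002  0.011] lo [ 0.366 -0.04  -0.002] hi [0.418 0.031 0.018]
tin 0.71 [134. 301.] 800 med [0.409 0.445 0.021] lo [0.371 0.404 0.006] hi [0.445 0.486 0.027]
1.1
```

```bash
cat > fit.py <<'E'
from h import *
d=np.load("top0.npz");P=d["P"];img=d["image"];K=d["intrinsics"]
print("fx",K[0,0])
def rect(m,zlo,zhi):
    p=P[m];p=p[(p[:,2]>zlo)&(p[:,2]<zhi)]
    r=cv2.minAreaRect(p[:,:2].astype(np.float32));return r,len(p),p
m=np.load("m_top_caul_0.npy");r,n,p=rect(m,.033,.06);print("caul top",r,n,np.median(p[:,2]))
m=np.load("m_top_neck_0.npy");p=P[m]
q=p[(p[:,1]<.3)]
# headstock plane
hm=np.load("m_top_headstock_face_0.npy");p=P[cv2.erode(hm.astype(np.uint8),np.ones((5,5)))>0]
for _ in range(5):
    c=p.mean(0);n_=np.linalg.svd(p-c)[2][2];n_*=np.sign(n_[2]);e=(p-c)@n_;p=p[abs(e)<max(.003,2*e.std())]
print("plane c",c,"n",n_,"tilt",np.degrees(np.arccos(n_[2])),"dir",np.degrees(np.arctan2(-n_[1],-n_[0])),"std",e.std(),len(p))
print("hs rect",cv2.minAreaRect(P[hm][:,:2].astype(np.float32)))
for n in ["scene"]:
    s=np.load("scene0.npz");PS=s["P"];h2=np.load("m_scene_headstock_face_0.npy");p=PS[cv2.erode(h2.astype(np.uint8),np.ones((3,3)))>0]
    for _ in range(5):
        c=p.mean(0);k=np.linalg.svd(p-c)[2][2];k*=np.sign(k[2]);e=(p-c)@k;p=p[abs(e)<max(.003,2*e.std())]
    print("scene plane",c,k,np.degrees(np.arccos(k[2])),e.std(),len(p))
# cradle board top
A=P.reshape(-1,3);b=A[(abs(A[:,2]-.018)<.006)&(A[:,0]>.45)&(A[:,0]<.65)&(A[:,1]>.04)&(A[:,1]<.36)]
print("board",cv2.minAreaRect(b[:,:2].astype(np.float32)),len(b))
w=A[(A[:,2]>.145)&(A[:,2]<.165)&(A[:,0]>.45)&(A[:,0]<.65)&(A[:,1]>.1)&(A[:,1]<.3)]
print("wheel z",np.median(w[:,2]),cv2.minEnclosingCircle(w[:,:2].astype(np.float32)),len(w))
k=A[(A[:,2]>.176)&(A[:,2]<.2)&(A[:,0]>.45)&(A[:,0]<.65)&(A[:,1]>.1)&(A[:,1]<.3)]
print("knob",k.mean(0),k.max(0),len(k))
br=A[(A[:,2]>.115)&(A[:,2]<.125)&(A[:,0]>.45)&(A[:,0]<.65)&(A[:,1]>.1)&(A[:,1]<.3)]
print("bridge",cv2.minAreaRect(br[:,:2].astype(np.float32)),len(br))
fb=A[(A[:,2]>.062)&(A[:,2]<.08)&(A[:,0]>.5)&(A[:,0]<.6)&(A[:,1]>.05)&(A[:,1]<.35)]
print("fretb",np.median(fb[:,2]),cv2.minAreaRect(fb[:,:2].astype(np.float32)),len(fb))
v=np.hstack([cv2.resize(img[130:340,90:450],(800,467),interpolation=3)])
cv2.imwrite("pics/topz.png",v)
E
python3 fit.py
```

```text
fx 519.7359375333045
caul top ((0.4423750638961792, -0.2429094761610031), (0.04610771685838699, 0.10573683679103851), 14.860197067260742) 644 0.03804166120595992
plane c [0.54405436 0.02685334 0.05822971] n [ 0.96990064 -0.07337854  0.23218171] tilt 76.5744478988016 dir 175.67348796800815 std 0.012128244401778116 635
hs rect ((0.4097042679786682, 0.041026536375284195), (0.1236310824751854, 0.36155641078948975), 82.91078186035156)
scene plane [0.54038692 0.03131852 0.05107445] [-0.02399831 -0.25039322  0.96784674] 14.568696991356095 0.0012125184270778318 173
board ((0.531241238117218, 0.21557104587554932), (0.28446200489997864, 0.16072812676429749), 89.62581634521484) 2093
wheel z 0.15381201926472646 ((0.5482009649276733, 0.18266643583774567), 0.04094015434384346) 466
knob [0.51223902 0.17690538 0.18321637] [0.52138171 0.18583482 0.1884325 ] 51
bridge ((0.5483478307723999, 0.18279412388801575), (0.027984920889139175, 0.12271402776241302), 89.7991714477539) 244
fretb 0.06878360914305924 ((0.5454056262969971, 0.16775846481323242), (0.05233294516801834, 0.21845750510692596), 1.300767183303833) 839
```

View pics/scene0.png

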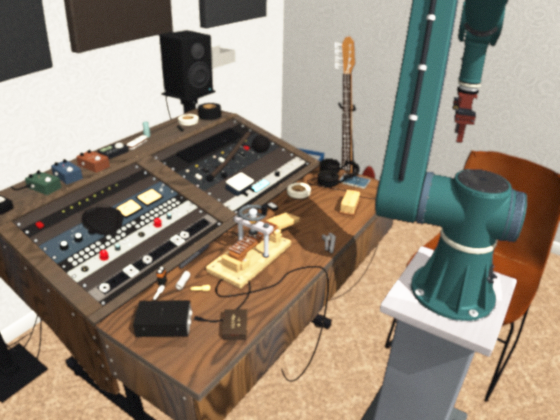

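View pics/top0.png

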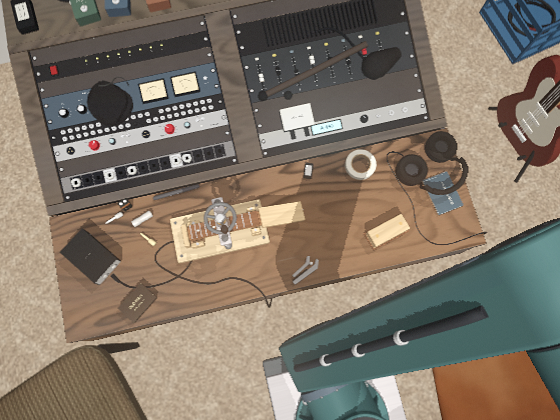

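```bash
cat > fit2.py <<'E'
from h import *
for cam in ["top","scene"]:
    d=np.load(cam+"0.npz");A=d["P"].reshape(-1,3)
    A=A[(A[:,0]>.46)&(A[:,0]<.64)&(A[:,1]>-.06)&(A[:,1]<.36)]
    p=A[(A[:,2]>.027)&(A[:,2]<.07)&(A[:,1]>-.035)&(A[:,1]<.075)&(abs(A[:,0]-.546)<.024)]
    for _ in range(8):
        q=np.linalg.lstsq(np.c_[p[:,:2],np.ones(len(p))],p[:,2],rcond=None)[0]
        e=p[:,2]-p[:,:2]@q[:2]-q[2];p=p[abs(e)<max(.002,2*e.std())]
    print(cam,"plane z=ax+by+c",q,"tilt",np.degrees(np.arctan(np.hypot(*q[:2]))),np.degrees(np.arctan2(q[1],q[0])),e.std(),len(p))
    e=A[:,2]-A[:,:2]@q[:2]-q[2]
    h=A[(abs(e)<.005)&(A[:,1]<.09)&(A[:,2]>.025)]
    print(" hs rect",cv2.minAreaRect(h[:,:2].astype(np.float32)),np.percentile(h,[1,99],0).round(4).tolist(),len(h))
    for y0 in np.arange(-.03,.08,.02):
        s=h[(h[:,1]>y0)&(h[:,1]<y0+.02)]; 
        if len(s): print("   ",round(y0+.01,3),s[:,0].min().round(4),s[:,0].max().round(4))
    for y in np.arange(.055,.13,.005):
        s=A[(A[:,1]>y)&(A[:,1]<y+.005)&(abs(A[:,0]-.546)<.012)&(A[:,2]>.03)]
        if len(s):print("  y",round(y,3),np.median(s[:,2]).round(4),end="")
    print()
    f=A[(A[:,2]>.064)&(A[:,2]<.078)&(A[:,1]>.09)&(abs(A[:,0]-.546)<.03)]
    for y0 in np.arange(.09,.3,.02):
        s=f[(f[:,1]>y0)&(f[:,1]<y0+.02)]
        if len(s):print("   fb",round(y0+.01,3),s[:,0].min().round(4),s[:,0].max().round(4),np.median(s[:,2]).round(4),len(s))
    m=np.load(f"m_{cam}_cradle_0.npy");b=d["P"][m&(d["range_z"]>0)];b=b[abs(b[:,2]-.018)<.005];print(" board",cv2.minAreaRect(b[:,:2].astype(np.float32)))
E
python3 fit2.py
```

```text
top plane z=ax+by+c [-0.01138046  0.25631819  0.0493604 ] tilt 14.390020394035805 92.54224783771478 0.002116218469889338 621
 hs rect ((0.5473923683166504, 0.02769830822944641), (0.12481101602315903, 0.05577102676033974), 89.27217864990234) [[0.5207, -0.0333, 0.0328], [0.5736, 0.0882, 0.068]] 830
    -0.02 0.52 0.5729
    0.0 0.5191 0.5748
    0.02 0.52 0.5753
    0.04 0.5207 0.5741
    0.06 0.5198 0.5748
    0.08 0.5212 0.5749
  y 0.055 0.0576  y 0.06 0.059  y 0.065 0.0612  y 0.07 0.0602  y 0.075 0.0629  y 0.08 0.0632  y 0.085 0.0648  y 0.09 0.0691  y 0.095 0.0692  y 0.1 0.0692  y 0.105 0.0689  y 0.11 0.0686  y 0.115 0.0698  y 0.12 0.0696  y 0.125 0.0687  y 0.13 0.07
   fb 0.1 0.5283 0.5671 0.0697 107
   fb 0.12 0.5291 0.5669 0.0694 107
   fb 0.14 0.5293 0.5672 0.0699 96
   fb 0.16 0.5294 0.5678 0.0698 62
   fb 0.2 0.5293 0.5669 0.0691 38
   fb 0.22 0.5288 0.567 0.069 62
   fb 0.24 0.5305 0.5681 0.0694 109
   fb 0.26 0.5299 0.5692 0.0689 111
   fb 0.28 0.5359 0.5638 0.0666 16
 board ((0.5486675500869751, 0.19842872023582458), (0.2488715946674347, 0.12423018366098404), 89.54138183593
[... 332 characters left out ...]
  0.0 0.5176 0.5733
    0.02 0.5184 0.5736
    0.04 0.5184 0.5736
    0.06 0.5204 0.5739
    0.08 0.5187 0.5722
  y 0.055 0.0586  y 0.06 0.0598  y 0.065 0.0609  y 0.07 0.0621  y 0.075 0.0627  y 0.08 0.0658  y 0.085 0.0662  y 0.09 0.069  y 0.095 0.0698  y 0.1 0.0689  y 0.105 0.0712  y 0.11 0.0356  y 0.115 0.0342
   fb 0.1 0.527 0.5692 0.0689 35
   fb 0.16 0.5292 0.5481 0.0691 26
   fb 0.18 0.5269 0.5679 0.0692 48
   fb 0.2 0.5281 0.5675 0.0693 56
   fb 0.22 0.529 0.5676 0.0698 59
   fb 0.24 0.527 0.5693 0.0696 62
   fb 0.26 0.5291 0.5658 0.0695 61
   fb 0.28 0.5328 0.5642 0.0665 23
 board ((0.6015376448631287, 0.1895110011100769), (0.27186888456344604, 0.23497562110424042), 89.56694793701172)
```

```bash
cat > fit3.py <<'E'
from h import *
for cam in ["top","scene"]:
    A=np.load(cam+"0.npz")["P"].reshape(-1,3)
    w=A[(np.hypot(A[:,0]-.548,A[:,1]-.1827)<.05)&(A[:,2]>.13)];r=np.hypot(w[:,0]-.548,w[:,1]-.1827)
    for a,b in [(0,.008),(.008,.02),(.02,.03),(.03,.036),(.036,.045)]:
        s=w[(r>=a)&(r<b)];print(cam,a,np.percentile(s[:,2],[5,50,95]).round(4) if len(s) else 0,len(s))
    m=np.load(f"m_{cam}_caul_0.npy");p=np.load(cam+"0.npz")["P"][m];print("caul z",np.histogram(p[:,2],np.arange(0,.05,.003))[0])
d=np.load("scene0.npz");P=d["P"];m=np.load("m_scene_clamp_foot_1.npy") if False else None
import glob;f=glob.glob("m_scene_clamp_foot*")[0];m=np.load(f);ys,xs=np.nonzero(m)
for v in range(ys.min()-2,ys.max()+6):
    print(v,[tuple((P[v,u]*1000).round().astype(int).tolist()) for u in range(int(np.median(xs))-2,int(np.median(xs))+3,2)])
def ori(yaw,R=None):return Ro.from_euler('z',yaw)*Ro.from_euler('x',np.pi)
for yaw in np.radians(np.arange(-180,180,30)):
    o=ori(yaw).as_quat();js=[inverse_kinematics([.548+.036*np.cos(t),.1827+.036*np.sin(t),.16],o) for t in (0,1.57,3.14,4.71)]
    print(np.degrees(yaw).round(),[None if j is None else np.round(j,2).tolist() for j in js[:1]],all(j is not None for j in js))
cv2.imwrite("pics/sz.png",cv2.resize(d["image"][190:290,195:315],(720,600),interpolation=2))
E
python3 fit3.py
```

```text
top 0 [0.1545 0.1581 0.1622] 36
top 0.008 [0.1461 0.1538 0.1588] 76
top 0.02 [0.1494 0.1539 0.1837] 29
top 0.03 [0.1494 0.1538 0.1838] 188
top 0.036 [0.1485 0.1542 0.1843] 202
caul z [ 30  24  29   8  10   7   6   9   8  10  26 145 262 192  40   5]
scene 0 [0.1508 0.1575 0.1604] 17
scene 0.008 [0.1412 0.1513 0.1577] 63
scene 0.02 [0.1498 0.1526 0.1559] 28
scene 0.03 [0.1481 0.1534 0.1812] 97
scene 0.036 [0.1477 0.1539 0.1852] 146
caul z [ 21  22  23  15  10  12  17  12  13  16  11  18 102  79  11   0]
228 [(641, 72, 3), (541, 195, 107), (531, 198, 112)]
229 [(558, 182, 90), (546, 188, 98), (531, 198, 109)]
230 [(555, 185, 89), (546, 187, 94), (542, 184, 94)]
231 [(552, 189, 89), (548, 185, 89), (541, 184, 91)]
232 [(548, 195, 91), (542, 193, 91), (538, 189, 91)]
233 [(550, 192, 84), (545, 190, 85), (538, 189, 87)]
234 [(545, 199, 87), (541, 194, 86), (538, 188, 84)]
235 [(557, 183, 70), (553, 178, 69), (548, 176, 70)]
236 [(551, 191, 73), (549, 184, 70), (546, 178, 68)]
237 [(553, 188, 67), (547, 186, 69), (542, 184, 70)]
238 [(550, 192, 67), (546, 188, 67), (541, 185, 67)]
239 [(545, 198, 69), (539, 197, 71), (537, 191, 68)]
-180.0 [[0.19, 0.44, 1.56, 0.0, 1.15, -1.38]] True
-150.0 [[0.19, 0.44, 1.56, 0.0, 1.15, -1.9]] True
-120.0 [[0.19, 0.44, 1.56, 0.0, 1.15, -2.43]] True
-90.0 [[0.19, 0.44, 1.56, 0.0, 1.15, -2.95]] False
-60.0 [[0.19, 0.44, 1.56, -0.0, 1.15, 2.81]] True
-30.0 [[0.19, 0.44, 1.56, -0.0, 1.15, 2.28]] True
0.0 [[0.19, 0.44, 1.56, -0.0, 1.15, 1.76]] True
30.0 [[0.19, 0.44, 1.56, -0.0, 1.15, 1.24]] True
60.0 [[0.19, 0.44, 1.56, -0.0, 1.15, 0.71]] True
90.0 [[0.19, 0.44, 1.56, -0.0, 1.15, 0.19]] True
120.0 [[0.19, 0.44, 1.56, 0.0, 1.15, -0.33]] True
150.0 [[0.19, 0.44, 1.56, 0.0, 1.15, -0.86]] True
```

View pics/sz.png

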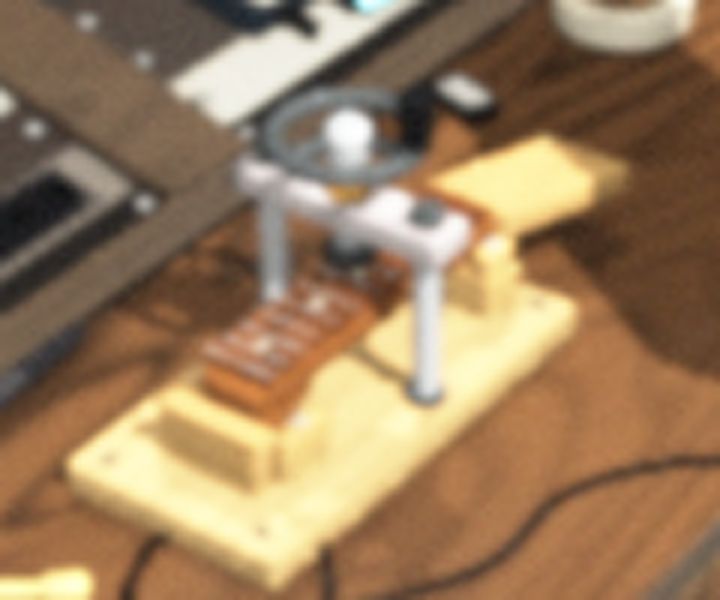

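```bash
cat >> h.py <<'E'
def ori(yaw):return Ro.from_euler('z',yaw)*Ro.from_euler('x',np.pi)
E
cat > b.py <<'E'
from h import *
import json
q=ori(np.pi/2).as_quat();k=np.array([.5121,.1769,.161])
move_gripper(.045)
move_ptp(k+[0,0,.06],q);print(current_clock())
servo_line(k,q,rate=.12);f0=current_force();print("f0",f0,current_position(),current_clock())
move_gripper(.0);print("gap",current_finger_gap(),"grip",current_grip_force(),"f",current_force()-f0,current_clock())
c=np.array([.5482,.1827]);v=k[:2]-c;r=np.hypot(*v);th=np.arctan2(v[1],v[0]);print("r",r)
json.dump(dict(f0=list(f0),r=r,th=th),open("st.json","w"))
for i in range(1,5):
    a=th-i*.2;p=[*(c+r*np.array([np.cos(a),np.sin(a)])),.161-i*.2*.01/2/np.pi]
    servo_line(p,q,rate=.05);f=current_force()-f0
    u=np.array([np.cos(a),np.sin(a)]);t=np.array([u[1],-u[0]])
    print(i,"rad",(f[:2]@u).round(2),"tan",(f[:2]@t).round(2),"z",f[2].round(2),(current_position()-p).round(4),current_clock())
E
python3 b.py
```

```text
4.775
f0 [-0.79036105  0.71595325 -0.52133912] [0.51248107 0.17682538 0.16125527] 5.425
gap 0.01790288375130475 grip 30.00038262514863 f [ 1.27451957 -0.20343303  2.89910165] 5.9667
r 0.03656295939882331
1 rad -3.13 tan -0.41 z 4.97 [0.0007 0.0005 0.0004] 6.2667
2 rad -4.56 tan 0.02 z 5.26 [0.0009 0.0005 0.0004] 6.5667
3 rad -5.67 tan -0.26 z 5.58 [0.0009 0.0001 0.0004] 6.8667
4 rad -4.78 tan -0.82 z 6.1 [ 0.0009 -0.0002  0.0004] 7.1667
```

```bash
cat > c.py <<'E'
from h import *
import json,sys
st=json.load(open("st.json"));f0=np.array(st["f0"]);th=st["th"];q=ori(np.pi/2).as_quat();c=np.array([.5482,.1827])
a0,a1=float(sys.argv[1]),float(sys.argv[2]);n=int(np.ceil((a1-a0)/.25));cx=np.array(st.get("cx",[0,0]),float)
for i in range(1,n+1):
    s=a0+(a1-a0)*i/n;a=th-s;u=np.array([np.cos(a),np.sin(a)]);t=np.array([u[1],-u[0]])
    p=[*(c+cx+.0364*u),.161-s*.01/2/np.pi]
    servo_line(p,q,rate=.06);f=current_force()-f0;cx=cx+.0001*(f[:2]@u)*u
    print(round(s,2),"rad",(f[:2]@u).round(1),"tan",(f[:2]@t).round(2),"z",f[2].round(1),"tz",current_torque()[2].round(2),end="; ")
st["cx"]=list(cx);json.dump(st,open("st.json","w"))
print("\n",cx,current_finger_gap(),current_clock())
E
python3 c.py 0.8 6.3
```

```text
1.05 rad -5.3 tan 0.76 z 5.8 tz -0.04; 1.3 rad -3.5 tan 0.69 z 7.3 tz -0.01; 1.55 rad -1.9 tan 1.46 z 8.0 tz -0.02; 1.8 rad -1.3 tan 2.09 z 8.1 tz 0.0; 2.05 rad -1.1 tan 0.85 z 8.7 tz -0.06; 2.3 rad -0.5 tan 1.1 z 8.2 tz -0.02; 2.55 rad 0.5 tan 1.86 z 7.5 tz 0.01; 2.8 rad -0.7 tan 1.81 z 8.3 tz 0.02; 3.05 rad 0.1 tan 1.36 z 8.1 tz 0.04; 3.3 rad -0.5 tan 2.14 z 8.3 tz -0.02; 3.55 rad -0.1 tan 0.99 z 7.4 tz 0.03; 3.8 rad 0.7 tan 0.17 z 8.9 tz -0.04; 4.05 rad 1.1 tan -0.24 z 8.5 tz 0.05; 4.3 rad -0.9 tan 1.23 z 9.3 tz -0.04; 4.55 rad -0.8 tan -0.88 z 8.0 tz -0.03; 4.8 rad -2.4 tan -0.17 z 8.9 tz 0.02; 5.05 rad -2.6 tan -0.24 z 8.7 tz -0.01; 5.3 rad -3.0 tan 0.18 z 7.7 tz 0.03; 5.55 rad -2.4 tan -0.79 z 8.8 tz -0.02; 5.8 rad -2.5 tan -0.08 z 9.2 tz 0.02; 6.05 rad -1.2 tan -0.82 z 8.7 tz 0.0; 6.3 rad -2.2 tan 0.08 z 8.3 tz 0.05; 
 [1.28212255e-03 4.75381739e-05] 0.018166867067520635 13.7667
```

```bash
cat > d.py <<'E'
from h import *
import sys
c=capture("scene");P=cloud(c);cv2.imwrite(f"pics/{sys.argv[1]}.png",cv2.resize(c["image"][180:280,190:310],(720,600),interpolation=2))
for d in silhouettes("scene","clamp_foot")[:2]:
    u0,v0=np.round(d["xy"]).astype(int);print(d["conf"],u0,v0,d["region"].sum())
for v in range(226,242):
    print(v,[tuple((P[v,u]*1000).round().astype(int).tolist()) for u in range(248,254,1)])
E
python3 d.py s1
```

```text
0.18 256 243 884
226 [(554, 196, 109), (549, 198, 112), (546, 196, 112), (541, 198, 115), (539, 196, 115), (535, 198, 117)]
227 [(652, 68, 0), (549, 197, 108), (548, 194, 107), (541, 198, 112), (540, 196, 111), (535, 197, 113)]
228 [(648, 74, 1), (646, 71, 1), (642, 72, 2), (545, 194, 105), (538, 197, 109), (538, 194, 107)]
229 [(647, 76, -1), (643, 75, 0), (640, 74, 0), (550, 187, 96), (546, 187, 97), (539, 192, 103)]
230 [(642, 83, 1), (640, 79, -1), (637, 79, 0), (547, 190, 95), (546, 188, 94), (542, 188, 96)]
231 [(637, 89, 2), (635, 86, 1), (633, 83, 0), (548, 189, 91), (548, 185, 88), (543, 187, 91)]
232 [(632, 95, 3), (636, 85, -3), (557, 182, 80), (549, 189, 87), (545, 189, 88), (544, 186, 87)]
233 [(629, 99, 3), (557, 188, 80), (555, 185, 79), (549, 188, 83), (545, 190, 86), (544, 185, 83)]
234 [(559, 190, 77), (552, 194, 82), (550, 192, 81), (549, 189, 80), (547, 186, 79), (546, 183, 78)]
235 [(558, 191, 74), (553, 193, 77), (548, 195, 80), (545, 194, 81), (542, 194, 82), (540, 191, 81)]
236 [(559, 190, 70), (549, 198, 78), (548, 195, 77), (546, 192, 76), (543, 192, 77), (540, 191, 78)]
237 [(556, 194, 70), (555, 190, 67), (546, 198, 76), (542, 198, 77), (541, 195, 76), (540, 191, 74)]
238 [(550, 201, 73), (550, 197, 70), (548, 195, 70), (545, 194, 71), (543, 192, 70), (542, 188, 68)]
239 [(549, 203, 71), (548, 200, 69), (548, 195, 66), (540, 200, 72), (540, 196, 70), (536, 196, 72)]
240 [(546, 207, 70), (544, 205, 70), (542, 203, 70), (538, 203, 71), (536, 202, 71), (534, 199, 71)]
241 [(545, 209, 68), (545, 204, 66), (542, 203, 67), (535, 208, 72), (535, 203, 69), (530, 204, 72)]
```

View pics/s1.png

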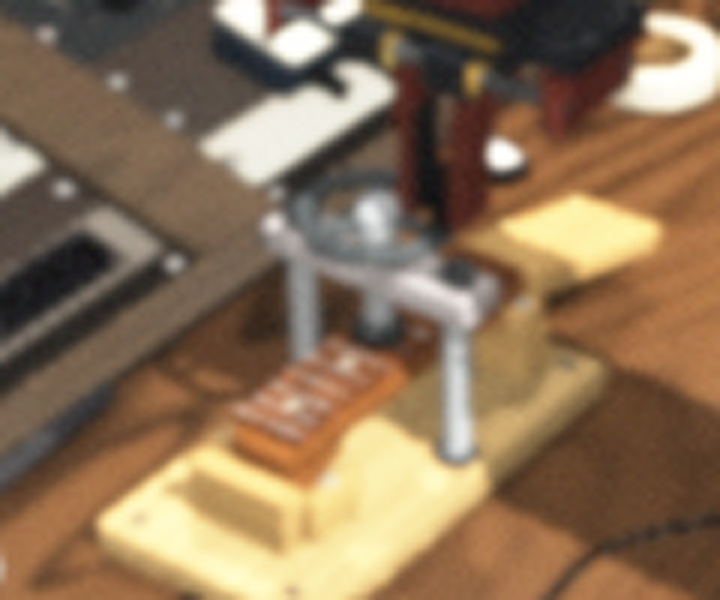

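```bash
cat > e.py <<'E'
from h import *
import subprocess,sys
a=6.3;T=[]
def snap(a):
    I=np.mean([capture("scene")["image"].astype(float) for _ in range(6)],0);np.save(f"avg{a}.npy",I)
    T.append(cv2.resize(I[215:250,232:272].astype(np.uint8),(400,350),interpolation=cv2.INTER_CUBIC)[:, 60:320])
snap(a)
for b in [7.5,8.7,9.9]:
    sys.argv=["c",str(a),str(b)];exec(open("c.py").read());a=b;snap(b)
cv2.imwrite("pics/feet.png",cv2.resize(np.hstack(T),(800,270)))
G=[np.load(f"avg{x}.npy").mean(2)[222:246,249:254].mean(1).round(0).astype(int).tolist() for x in (6.3,7.5,8.7,9.9)]
for g in zip(range(222,246),*G):print(*g)
E
python3 e.py
```

```text
6.54 rad -1.9 tan 0.28 z 9.0 tz -0.07; 6.78 rad -1.4 tan -0.63 z 8.7 tz 0.04; 7.02 rad -1.1 tan 0.73 z 9.1 tz 0.01; 7.26 rad -2.0 tan -0.24 z 9.6 tz 0.01; 7.5 rad -1.3 tan 0.37 z 9.6 tz 0.0; 
 [ 0.00190592 -0.00034206] 0.01836345695735144 15.6333
7.74 rad -2.2 tan 1.27 z 9.4 tz 0.05; 7.98 rad -0.7 tan 0.73 z 9.7 tz -0.02; 8.22 rad -1.4 tan 1.31 z 9.3 tz 0.01; 8.46 rad -0.1 tan 1.86 z 9.8 tz -0.0; 8.7 rad -0.7 tan 1.24 z 9.4 tz -0.0; 
 [ 0.00189106 -0.00082645] 0.018097662643194203 17.4
8.94 rad -1.0 tan 0.59 z 9.9 tz -0.02; 9.18 rad -0.8 tan 1.2 z 11.4 tz -0.01; 9.42 rad -0.6 tan 0.48 z 10.7 tz 0.02; 9.66 rad 0.1 tan 0.04 z 10.8 tz 0.02; 9.9 rad -1.1 tan -0.13 z 11.5 tz 0.01; 
 [ 0.00159498 -0.00089193] 0.018061151050861996 19.1583
222 128 58 142 120
223 122 76 135 124
224 134 100 119 121
225 149 130 117 117
226 150 141 131 128
227 137 134 132 132
228 122 120 119 120
229 113 112 111 113
230 112 112 111 113
231 114 114 113 114
232 113 113 114 114
233 100 105 111 113
234 81 88 97 104
235 67 67 74 86
236 56 55 57 72
237 60 61 56 69
238 91 90 81 90
239 122 122 115 121
240 131 131 128 130
241 119 119 118 119
242 115 114 114 115
243 117 117 117 116
244 113 113 113 113
245 115 115 114 114
```

View pics/feet.png

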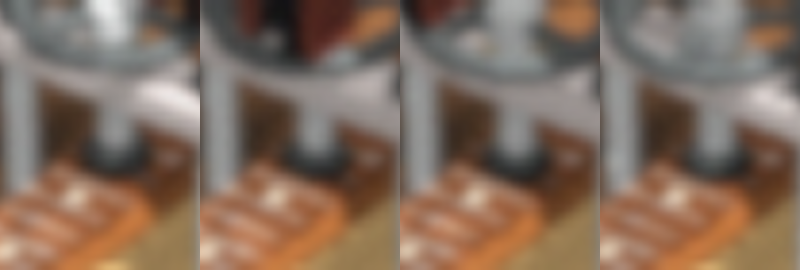

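```bash
cat > g.py <<'E'
from h import *
d=np.load("scene0.npz");G=[d["image"].mean(2)]+[np.load(f"avg{x}.npy").mean(2) for x in (6.3,7.5,8.7,9.9)]
for v in range(226,242):print(v,*[g[v,248:255].round().astype(int).tolist() for g in G])
K,R,t=d["intrinsics"],d["R"],d["t"]
def pix(X):
    c=R@X+t;s=c[:2]/c[2];s=s*(1+d["k1"]*(s@s));return (K[:2,:2]@s+K[:2,2]).round(2)
ax=np.array([.5482,.1827]);cam=-R.T@t;dr=cam[:2]-ax;dr/=np.hypot(*dr)
for z in (.0693,.072,.075,.078,.082,.086,.09,.094):print(z,"front rim",pix(np.r_[ax+.014*dr,z]),"back",pix(np.r_[ax-.014*dr,z]))
E
python3 g.py
```

```text
226 [141, 142, 145, 155, 166, 181, 199] [145, 152, 153, 150, 148, 148, 151] [128, 136, 140, 143, 144, 145, 146] [123, 125, 129, 132, 135, 136, 135] [123, 129, 130, 127, 125, 129, 135]
227 [120, 127, 138, 149, 158, 171, 181] [109, 122, 133, 140, 143, 147, 153] [102, 115, 129, 139, 144, 145, 148] [102, 112, 125, 136, 142, 144, 145] [105, 119, 131, 134, 137, 140, 144]
228 [99, 103, 118, 136, 153, 162, 164] [73, 86, 107, 128, 140, 147, 154] [71, 84, 107, 127, 140, 142, 145] [70, 85, 106, 126, 139, 142, 144] [73, 87, 109, 126, 137, 142, 146]
229 [85, 83, 98, 122, 138, 146, 149] [57, 69, 93, 121, 137, 144, 148] [56, 70, 93, 122, 137, 140, 139] [57, 68, 93, 119, 135, 140, 139] [57, 70, 95, 123, 136, 139, 143]
230 [72, 64, 81, 109, 125, 130, 122] [55, 66, 92, 122, 138, 142, 136] [54, 68, 91, 121, 138, 140, 132] [56, 67, 92, 119, 136, 139, 132] [55, 68, 94, 123, 140, 141, 135]
231 [62, 56, 66, 84, 99, 100, 90] [55, 67, 94, 124, 141, 144, 131] [56, 68, 94, 124, 141, 143, 130] [57, 68, 93, 122, 140, 142, 129] [56, 68, 94, 124, 140, 143, 131]
232 [67, 52, 52, 61, 68, 67, 63] [57, 65, 90, 124, 14
[... 1322 characters left out ...]
 125, 128, 122, 108] [178, 150, 127, 124, 123, 116, 102] [180, 149, 127, 125, 128, 123, 116]
241 [166, 138, 116, 111, 118, 119, 121] [162, 136, 116, 110, 115, 118, 120] [163, 135, 115, 110, 117, 118, 118] [162, 135, 115, 110, 114, 117, 115] [163, 136, 115, 111, 114, 118, 120]
0.0693 front rim [252.52 238.9 ] back [252.45 233.44]
0.072 front rim [252.51 238.13] back [252.44 232.68]
0.075 front rim [252.5  237.26] back [252.42 231.82]
0.078 front rim [252.49 236.4 ] back [252.41 230.96]
0.082 front rim [252.47 235.24] back [252.4  229.82]
0.086 front rim [252.45 234.08] back [252.38 228.67]
0.09 front rim [252.44 232.91] back [252.36 227.51]
0.094 front rim [252.42 231.74] back [252.35 226.36]
```

```bash
cat > e2.py <<'E'
from h import *
import sys
def snap(a):
    C=[capture("scene") for _ in range(6)];I=np.mean([c["image"].astype(float) for c in C],0);np.save(f"avg{a}.npy",I)
    c=C[0];c["range_z"]=np.median([x["range_z"] for x in C],0);P=cloud(c)
    for v in range(232,241):print(v,I[v,251:254].mean(1).round().tolist() if 0 else I[v,249:254].mean(1).round().astype(int).tolist(),(P[v,250:254]*1000).round(1)[:,[1,2]].tolist())
a,b=float(sys.argv[1]),float(sys.argv[2])
if b>a: sys.argv=["c",str(a),str(b)];exec(open("c.py").read())
snap(b)
E
python3 e2.py 9.9 9.9; python3 e2.py 9.9 10.5
```

```text
232 [70, 94, 123, 141, 144] [[169.6, 69.3], [188.1, 86.3], [188.2, 87.8], [185.9, 87.2]]
233 [71, 93, 121, 139, 140] [[184.1, 78.0], [190.3, 84.7], [186.6, 82.9], [184.6, 82.7]]
234 [69, 88, 109, 125, 126] [[185.9, 76.0], [190.0, 80.9], [188.1, 80.8], [186.0, 80.4]]
235 [62, 76, 92, 102, 99] [[190.7, 76.6], [190.2, 77.6], [189.1, 78.1], [186.9, 77.7]]
236 [58, 66, 76, 82, 77] [[192.0, 74.2], [191.6, 75.4], [191.2, 76.4], [190.5, 77.2]]
237 [79, 69, 68, 67, 62] [[195.2, 73.5], [193.1, 73.1], [192.0, 73.6], [189.7, 73.0]]
238 [116, 100, 88, 76, 70] [[195.2, 70.0], [195.0, 71.2], [193.5, 71.4], [192.4, 71.9]]
239 [143, 130, 120, 112, 102] [[201.7, 72.1], [198.6, 70.8], [194.5, 68.8], [193.1, 69.0]]
240 [150, 127, 125, 127, 122] [[201.4, 68.3], [200.7, 69.2], [201.2, 71.1], [198.0, 69.7]]
10.1 rad -1.3 tan -1.14 z 11.5 tz 0.01; 10.3 rad -1.4 tan -0.85 z 9.9 tz 0.05; 10.5 rad -2.0 tan -1.48 z 9.2 tz 0.03; 
 [ 0.00126265 -0.00058375] 0.01832660048139196 20.5833
232 [70, 95, 123, 141, 143] [[169.6, 69.3], [188.9, 87.0], [188.1, 87.7], [184.6, 86.2]]
233 [68, 92, 120, 139, 142] [[182.6, 76.8], [188.4, 83.1], [188.7, 84.7], [185.7, 83.6]]
234 [68, 88, 114, 131, 132] [[187.6, 77.5], [188.5, 79.7], [186.6, 79.5], [186.1, 80.5]]
235 [63, 79, 98, 109, 106] [[192.6, 78.3], [191.0, 78.3], [189.8, 78.7], [186.2, 77.0]]
236 [58, 67, 80, 88, 82] [[192.1, 74.3], [192.9, 76.4], [192.3, 77.3], [188.2, 75.2]]
237 [79, 69, 69, 69, 62] [[196.3, 74.5], [192.5, 72.6], [191.4, 73.0], [191.3, 74.4]]
238 [117, 105, 89, 78, 69] [[195.5, 70.2], [195.8, 71.9], [194.1, 71.9], [191.7, 71.2]]
239 [145, 135, 125, 113, 102] [[200.6, 71.2], [197.7, 70.1], [194.6, 68.9], [193.7, 69.5]]
240 [151, 129, 127, 127, 123] [[202.2, 69.0], [202.0, 70.4], [200.9, 70.8], [198.0, 69.8]]
```

```bash
cat > w.py <<'E'
from h import *
import json
st=json.load(open("st.json"));f0=np.array(st["f0"]);th=st["th"];q=ori(np.pi/2).as_quat();c=np.array([.5482,.1827]);cx=np.array(st["cx"])
s=10.5
while s<12.1:
    s+=.2;a=th-s;u=np.array([np.cos(a),np.sin(a)]);t=np.array([u[1],-u[0]])
    servo_line([*(c+cx+.0364*u),.161-s*.01/2/np.pi],q,rate=.06);f=current_force()-f0
    d=current_position()[:2]-(c+cx+.0364*u);cx=cx+.0001*(f[:2]@u)*u
    print(round(s,2),"rad",(f[:2]@u).round(1),"tan",(f[:2]@t).round(2),"z",f[2].round(1),"lag",(d@t*1000).round(2))
    if f[:2]@t<-6:break
st["cx"]=list(cx);json.dump(st,open("st.json","w"));print(current_finger_gap(),current_clock())
E
python3 w.py; sed -i 's/^if b>a.*//' e2.py; python3 e2.py 12 12
```

```text
10.7 rad -0.5 tan -1.03 z 9.5 lag 0.54
10.9 rad -1.4 tan -6.68 z 4.9 lag -1.45
0.018149716243922212 21.4333
232 [68, 92, 121, 141, 142] [[169.2, 68.9], [188.2, 86.3], [188.4, 87.9], [186.0, 87.3]]
233 [70, 92, 121, 139, 142] [[183.1, 77.2], [189.9, 84.3], [187.8, 84.0], [186.4, 84.2]]
234 [70, 89, 113, 129, 131] [[185.9, 76.0], [189.7, 80.7], [187.4, 80.2], [185.2, 79.7]]
235 [64, 79, 98, 109, 107] [[193.0, 78.6], [189.8, 77.3], [188.6, 77.7], [186.7, 77.5]]
236 [59, 67, 80, 86, 80] [[193.0, 75.1], [192.8, 76.4], [190.3, 75.6], [190.0, 76.8]]
237 [78, 69, 67, 69, 63] [[193.5, 72.0], [193.6, 73.5], [191.6, 73.3], [190.8, 74.0]]
238 [120, 105, 90, 79, 69] [[196.4, 71.0], [196.2, 72.3], [194.4, 72.1], [192.9, 72.3]]
239 [151, 136, 124, 114, 103] [[199.8, 70.5], [196.0, 68.6], [196.4, 70.4], [193.3, 69.1]]
240 [161, 135, 127, 130, 123] [[202.7, 69.5], [200.4, 69.0], [199.8, 69.9], [198.4, 70.1]]
```

```bash
cat > x.py <<'E'
from h import *
import json
st=json.load(open("st.json"));f0=np.array(st["f0"]);th=st["th"];q=ori(np.pi/2).as_quat();c=np.array([.5482,.1827]);cx=np.array(st["cx"])
for s in (10.7,10.45,10.2,10.0):
    a=th-s;u=np.array([np.cos(a),np.sin(a)]);t=np.array([u[1],-u[0]])
    servo_line([*(c+cx+.0364*u),.161-s*.01/2/np.pi],q,rate=.06);f=current_force()-f0
    print(s,"rad",(f[:2]@u).round(1),"tan",(f[:2]@t).round(2),"z",f[2].round(1))
move_gripper(.05);p=current_position();servo_line([p[0],p[1],.22],q,rate=.2)
# caul: closing axis = caul x at 14.86deg ; tool y = Rz(yaw)*(0,-1,0) -> yaw-90 = 14.86
for yaw in np.radians([104.86,-75.14]):
    o=ori(yaw);print(yaw,inverse_kinematics([.4424,-.2429,.012],o.as_quat()))
    # press pose: rotate tool by R = H * C^-1
    for sl in (14.6,):
        H=Ro.from_euler('ZX',[-.5,sl],degrees=True);C=Ro.from_euler('z',14.86,degrees=True)
        print(" press",inverse_kinematics([.547,.0205,.06],(H*C.inv()*o).as_quat()))
c=capture("top");P=cloud(c);cv2.imwrite("pics/t2.png",c["image"]);A=P.reshape(-1,3)
w=A[(A[:,2]>.12)&(np.hypot(A[:,0]-.548,A[:,1]-.1827)<.045)]
k=w[w[:,2]>.158];print("wheel z",np.median(w[(w[:,2]<.15)&(w[:,2]>.13)][:,2]),"knob",k.mean(0) if len(k) else 0,len(k))
print(silhouettes("top","caul")[0]["xy"],current_clock())
E
python3 x.py
```

```text
10.7 rad -0.8 tan -1.88 z 10.1
10.45 rad 0.3 tan -1.4 z 10.2
10.2 rad -0.2 tan -1.27 z 10.9
10.0 rad 0.2 tan -0.1 z 10.5
1.830152253641254 [-0.63905948  0.52164062  1.91514262  0.          0.70480942 -0.8984154 ]
 press [-0.26287386  0.50745845  1.78851142  0.30824786  0.93425355 -0.4492985 ]
-1.3114403999485393 [-6.39059477e-01  5.21640622e-01  1.91514262e+00 -4.44089210e-16
  7.04809416e-01  2.24317725e+00]
 press [-0.26287386  0.50745845  1.78851142  0.30824786  0.93425355  2.69229416]
wheel z 0.13725124118443605 knob [0.55005389 0.17707851 0.54252346] 4078
[386.8, 230.0] 24.1917
```

```bash
cat > y.py <<'E'
from h import *
o=ori(np.radians(104.86)).as_quat();g=np.array([.4424,-.2429,.012])
move_ptp(g+[0,0,.12],o);move_gripper(.075);servo_line(g+[0,0,.05],o,rate=.2)
print(servo_line(g,o,rate=.08,contact_N=8),current_position())
move_gripper(0.);print("gap",current_finger_gap(),current_grip_force(),current_force())
servo_line(g+[0,0,.15],o,rate=.15);print("gap",current_finger_gap(),current_force(),current_clock())
H=Ro.from_euler('ZX',[-.5,14.6],degrees=True);C=Ro.from_euler('z',14.86,degrees=True)
oh=(H*C.inv()*Ro.from_quat(o)).as_quat()
T=np.array([.547,.0235,.0491]);n=H.apply([0,0,1])
move_ptp(T+n*(.012+.06),oh);print(current_position()-(T+n*.072),current_clock())
c=capture("scene");cv2.imwrite("pics/s3.png",cv2.resize(c["image"][130:280,180:380],(800,600),interpolation=2));np.savez("s3.npz",P=cloud(c),**c)
c=capture("top");cv2.imwrite("pics/t3.png",c["image"]);np.savez("t3.npz",P=cloud(c),**c)
m=silhouettes("top","caul");print([ (d["conf"],d["xy"]) for d in m[:2]])
E
python3 y.py
```

```text
False [ 0.44264821 -0.24309556  0.01226821]
gap 0.045558359050105864 29.99890923500061 [-0.32665276  0.1869372   2.28010574]
gap 0.04599736915651137 [-0.24179498 -0.95013516 -2.10507436] 29.3917
[-0.00013793 -0.00079936 -0.0001556 ] 30.4333
[(0.66, [280.1, 204.8]), (0.58, [268.5, 221.0])]
```

View pics/s3.png

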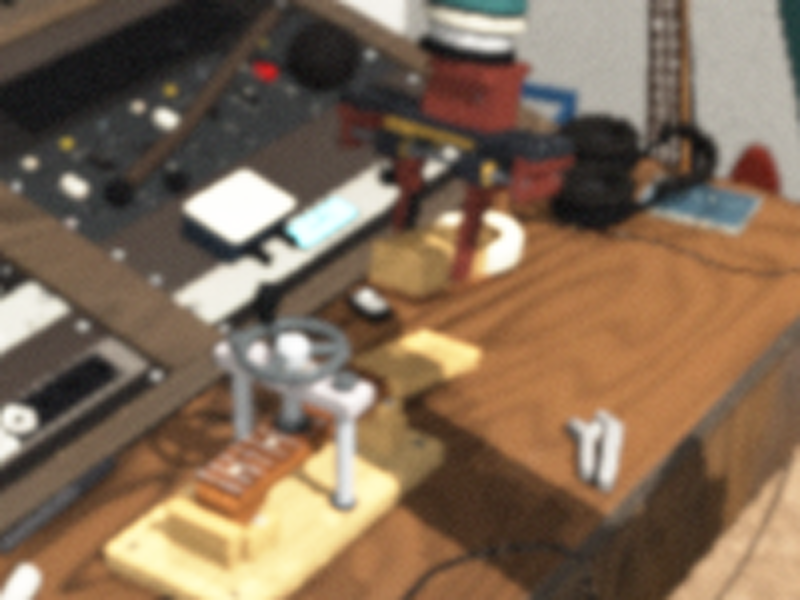

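```bash
cat > z.py <<'E'
from h import *
H=Ro.from_euler('ZX',[-.5,14.6],degrees=True);n=H.apply([0,0,1]);T=np.array([.547,.0235,.0491]);q=current_orientation()
servo_line(T+n*.022,q,rate=.08);f0=current_force();print("f0",f0,current_torque())
hit=servo_line(T+n*.002,q,rate=.015,contact_N=6)
p=current_position();print(hit,((p-T)@n).round(4),p-T-n*((p-T)@n),"F",((current_force()-f0)@n).round(1),current_force()-f0,current_clock())
d=(p-T)@n
for i in range(12):
    F=(current_force()-f0)@n
    if F>17: break
    d-=.0004;servo_line(T+n*d,q,rate=.02);print(round(d,4),((current_force()-f0)@n).round(1),((current_position()-T)@n).round(4),current_torque().round(2))
sleep(.3);print("F",(current_force()-f0).round(2),((current_force()-f0)@n).round(1),current_finger_gap(),current_position(),current_clock())
np.save("f0.npy",f0)
for nme in ("scene","top"):
    c=capture(nme);cv2.imwrite(f"pics/{nme}4.png",cv2.resize(c["image"][150:280,180:350] if nme=="scene" else c["image"][150:290,190:360],(750,600),interpolation=2));np.savez(nme+"4.npz",P=cloud(c),**c)
E
python3 z.py
```

```text
f0 [-1.02130108  0.68827697 -0.82037501] [-0.18478265 -0.07660791  0.0169142 ]
True 0.012 [ 3.20355302e-05 -2.50667618e-05 -6.45633403e-06] F 7.0 [-0.24226479 -2.89610254  6.50853306] 32.125
0.0116 7.2 0.012 [-0.02  0.33  0.19]
0.0112 11.4 0.0119 [-0.08  0.54  0.2 ]
0.0108 15.7 0.0119 [-0.06  0.74  0.29]
0.0104 18.7 0.0119 [0.05 0.94 0.34]
F [-3.03 -5.86 17.77] 18.7 0.045818599438570785 [0.54707939 0.02050114 0.06057649] 33.425
```

View pics/scene4.png

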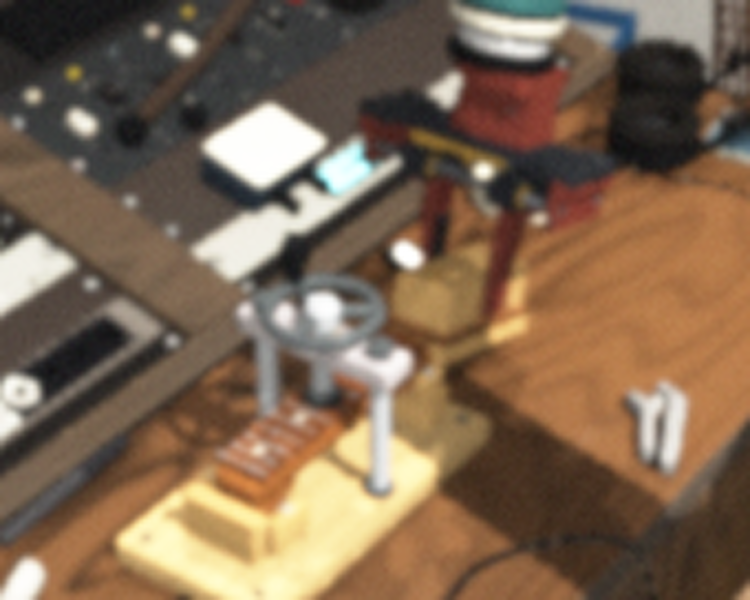

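View pics/top4.png

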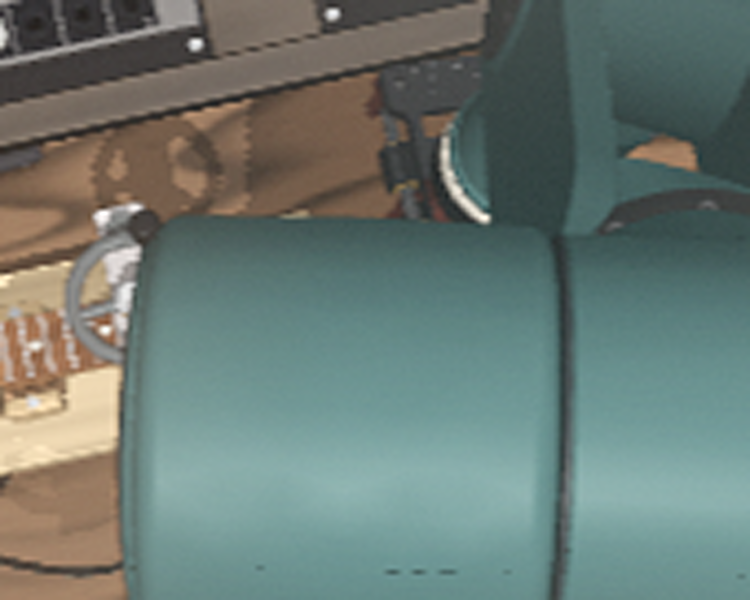

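```bash
cat > v.py <<'E'
from h import *
H=Ro.from_euler('ZX',[-.5,14.6],degrees=True);T=np.array([.547,.0235,.0491])
Z=np.median([capture("scene")["range_z"] for _ in range(8)],0);c=capture("scene");c["range_z"]=Z;P=cloud(c)
Q=H.inv().apply((P-T).reshape(-1,3))
s=(abs(Q[:,0])<.04)&(Q[:,1]>-.07)&(Q[:,1]<.075)&(Q[:,2]>-.002)&(Q[:,2]<.06)
q=Q[s];e=q[(q[:,1]>.042)&(q[:,2]>.012)&(q[:,2]<.034)&(abs(q[:,0])<.02)];print("end face y med (53 expected)",np.median(e[:,1]),len(e))
A=np.linalg.lstsq(np.c_[e[:,0],e[:,2],np.ones(len(e))],e[:,1],rcond=None)[0];print("end slopes vs x,z",A)
t=q[(q[:,2]>.033)&(q[:,2]<.05)&(abs(q[:,0])<.018)&(q[:,1]<.045)]
for _ in range(4):
    B=np.linalg.lstsq(np.c_[t[:,:2],np.ones(len(t))],t[:,2],rcond=None)[0];r=t[:,2]-t[:,:2]@B[:2]-B[2];t=t[abs(r)<.003]
print("top slopes x,y,h",B,len(t))
b=q[(q[:,2]>.01)&(q[:,2]<.035)&(q[:,1]>.044)];print("x range",np.percentile(b[:,0],[2,98]))
pl=q[(q[:,2]<.007)&(q[:,1]>.03)];print("plate",np.percentile(pl,[3,97],0).round(4).tolist(),len(pl))
print(((current_force()-np.load("f0.npy"))@H.apply([0,0,1])).round(1),current_clock())
E
python3 v.py
```

```text
end face y med (53 expected) 0.05430993048271699 79
end slopes vs x,z [0.01193138 0.01063287 0.05406379]
top slopes x,y,h [-0.00295859  0.00261625  0.03796163] 86
x range [-0.02286711  0.02091109]
plate [[-0.027, 0.0345, -0.0017], [0.023, 0.0744, 0.0067]] 81
18.4 33.975
```

```bash
python3 -c "
from bench import *
print(close_job(),current_clock())"
```

```text
the job is handed in; nothing more can be done
the job is handed in; nothing more can be done
```

The job is handed in at about 34 s of robot time. I estimate the clamp at about 28 N from the wheel angle, since I could not read it directly. The headplate is pressed at about 18 N, flush and square and about 1 mm up the slope of its target, and the gripper still holds the block.

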